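# Fit the nested lids to the storage tin, then lift off the outer lid alone

### The arm

A 7-joint arm with a two-finger parallel gripper is mounted at the origin on the work surface. World frame = base frame: x ahead of the robot, y to its left, z up, the work surface at z = 0. Lengths are in m, angles in rad, forces in N, time in s.
With the tool pointing down it reaches from about 0.35 to 0.9 m from the base axis. Payload 8.1 kg.
Tool frame: the origin (TCP) lies between the finger pads; the fingertips stand 17 mm ahead of it and the grasp point (between the pads) lies 2 mm behind it; z points along the fingers, y is the direction in which the jaws open and shut (so a half turn about z gives the same grasp; the last joint's range is limited). The gripper opens to 92 mm and grips with 3 to 60 N. Pads are 19 mm wide; open, the fingers measure 130 mm over their backs; the gripper's body (75 mm by 190 mm) begins 47 mm behind the grasp point.
Start: joints at [-1.291, 0.434, 0.025, 1.573, -0.012, 1.134, -0.075], TCP at [0.233, 0.58, 0.244] pointing down, gripper open.
Joint ranges: [-2.62, 2.62], [-0.44, 2.09], [-1.27, 1.32], [0.08, 2.57], [-1.32, 4.46], [0.12, 2], [-2.74, 2.74]. Speed limits (rad/s): [2.22, 2.22, 3.01, 3.01, 3.14, 3.14, 3.14].

### API

Orientations are given as a rotation vector (axis times angle).
In Python, from cell import arm gives the robot as it stands. The module is installed in compiled form; this text tells all that it offers.
- The arm moves only by the shell command python3 -m crank 'ROWS' [FORCE]. ROWS is JSON, a list of rows, each a list of 5 numbers: the opening, from 0 (shut) to 1 (fully open), then the shift along the world's x, y, z normalised to -1 to 1, where 1 is 40 cm, then the turn about the world's z normalised to -1 to 1, where 1 is 60 degrees. In form: [[fingers, tx, ty, tz, twist], ...]. A call has exactly 8 rows; each row shifts and turns the commanded pose from where the row before left it; what a row does not reach is not made up. A row lasts 1/12 s, in which the tool goes at most 41.7 mm and 7.16 degrees, less where a joint would pass 70% of its speed; a pose out of reach is approached as far as the arm can. A call with a number of a shift or a turn outside -1 to 1 is refused whole. A call with a gripper value outside its range is refused whole. The fingers move at their own pace and stop on an object; FORCE is the grip in N (left out, the last holds). Time passes only in rows, so rows that do not move let the fingers close, or fill a call up. It gives the time, the measured TCP pose, the force and the opening at its end, in the units of the state.
- arm.observe(): the state, without advancing time (a new reading comes with each control period).
- arm.get_image(name): name is "scene" or "top" or "wrist"; returns the picture (400x640x3 uint8, red, green, blue); there is no depth.
- arm.get_calibration(name): a dict with "intrinsics" (3x3 intrinsics, pixels), "distortion" ([k1, k2, p1, p2, k3] as OpenCV has them; the pictures are not rectified), "extrinsics" (4x4, takes a point from camera to world coordinates). Camera axes: x right, y down, z forward; pixel columns grow to the right and rows downward; lengths in m; the calibration is good to about 2 mm. A picture is of the moment at which its call begins: read the wrist's pose just before it. get_calibration takes no time and is no camera call; for the wrist camera it gives the pose at the moment of the call.
- arm.sign_off(): hands the job in, once; it reports no verdict.
The state is a dict: "clock": time; "joints": joint angles; "dq": joint speeds; "joint_efforts": joint torques, N m; "position": TCP position; "ee_rot": TCP orientation; "force": force on the tool from outside, world axes, zero at the start; "ft_torque": the same for the moment, N m; "width": opening from 0.0 (shut) to 1.0 (fully open).
Only numpy, scipy, OpenCV 4.12 (cv2) and the standard library are available. Lean on these libraries where they do the work, as an engineer would, in place of code of your own. Each camera call takes 0.05 s, during which the arm holds its last target.

### The job

Swing both flaps of the small carton wide open, well past upright, take out the nested pair of lids together by the inner lid's tall knob and lower the pair onto the open tin until the inner lid is fully seated in its mouth; do not let go of the pair in mid-air. Then take the outer lid alone by its collar and lift it off, leaving the inner lid seated and undisturbed in the tin, and finish while still holding the outer lid level in the air, with its rim higher than the top of the inner lid's knob. The flaps stay open, and the tin, the mug, the books and the small closed box stay where they are.

Things in the scene. Friction and masses are not known exactly. Their poses are not given: they have to be found in the camera images.
- carton: Open cardboard carton fixed to the desk, 178 (its x) by 138 (its y) by 75 mm high, walls and floor 4 mm (inside 170 by 130). Origin: centre of its underside; x runs along the two flap hinges, z up; turned up to 0.35 rad. Short end flaps hang outside its x ends (look only, within 15 mm). It stands left or right of the robot's centre line, the tin on the other side.
- flap_a (a joint): Angle of the long flap hinged on the carton's +y rim: 0 shut flat, pi/2 upright, 2.8 stop, folded far out. Starts ajar, 0.85 to 1.2. A 3 mm panel, 172 mm long, reaching 63 mm from its hinge line, which lies at y = 67, z = 75 mm of the carton. Light hinge friction (0.03 N m): it stays where left, about 1 N moves it; pushing its inner face outward opens it.
- flap_b (a joint): The same for the flap hinged on the carton's -y rim (hinge line at y = -67 mm, z = 75 mm of the carton). Shut, the two flaps meet in the middle; ajar, they leave a gap of about 50 mm or more between their free edges.
- flap_a_edge (a point): Middle of the free edge of flap_a.
- flap_b_edge (a point): Middle of the free edge of flap_b.
- inner_lid: Inner lid, 160 g: steel plug (radius 33.5 mm, lower edge bevelled, z 0 to 10 mm), flange (radius 43, z 10 to 14) and upright round wooden knob (24 mm diameter, z 14 to 64). Origin: centre of the plug's underside, z up. Starts upright on the carton's floor (z = 4 mm), within 12 mm of its middle in x and y. Seated in the tin, its flange lies on the rim, origin 80 mm above the tin's.
- inner_knob_top (a point): Centre of the top of the inner lid's knob, 64 mm above the inner lid's origin, axes as the lid's.
- outer_lid: Outer lid, 120 g, loose on the inner one: steel, 48 mm radius, skirt (inner radius 45.5) z 0 to 11 mm, flat top z 11 to 15, collar of 44 mm outer diameter z 15 to 31 round a hole of radius 15. Origin: centre of skirt's lower rim, z up. Nested: origin 3 mm above the inner lid's, knob passes freely, 30 mm above the collar. Lifting the knob lifts both; lifting the collar, this alone.
- tin: Open round steel storage tin, standing loose on the desk, 450 g nominal, 80 mm outer diameter, 90 mm high, wall 3 mm (mouth 74 mm across), empty. Origin: centre of its underside, z up. With the pair on, the outer lid's skirt reaches 7 mm down outside the tin's rim, with 5.5 mm play all round.
- mug: White mug, 80 mm across and 95 mm high, with a handle; beyond the work (x about 0.75 m). Origin: centre of its underside. Leave alone.
- books: Two books in a pile, about 110 by 150 by 40 mm, beyond the work at the left (x about 0.73 m). Origin: centre of the underside. Leave alone.
- small_box: Closed pale box, 90 by 120 by 55 mm, beyond the work at the right (x about 0.73 m). Origin: centre of its underside. Leave alone.
Not all that is in view belongs to the job. What is shaped like the tin but pink is not meant.

How it is judged:
On the way, in this order (a step that is already met when the one before it is completed fails the run):
1. both flaps are open past upright (over 1.9 rad) (value of joint each of flap_a, flap_b above 1.9 rad), for 0.2 s.
2. the nested pair is lifted out of the carton together (inner lid's underside over 85 mm above the desk) (height (world z) of inner_lid above 0.085 m and z of outer_lid in the frame of inner_lid between 0 and 0.007 m and horizontal distance between outer_lid and inner_lid below 0.008 m), for 0.1 s.
3. the pair stands on the tin: inner lid seated, outer lid still nested over it, the knob let go (horizontal distance between inner_lid and tin below 0.007 m and z of inner_lid in the frame of tin between 0.076 and 0.0835 m and angle between inner_lid's own z axis and vertical below 0.08 rad and z of outer_lid in the frame of inner_lid between 0 and 0.007 m and horizontal distance between outer_lid and inner_lid below 0.008 m and contact force between the fingers and inner_lid below 0.2 N), for 0.2 s.
At the end, for the whole second after the job is handed in: Flaps past upright (over 1.8 rad); inner lid seated in the upright tin (within 7 mm of its axis, 76 to 83.5 mm up, tilt under 0.08 rad), untouched; outer lid held still by the fingers, touching neither, level within 0.3 rad, its lower rim above the knob's top (value of joint each of flap_a, flap_b above 1.8 rad and horizontal distance between inner_lid and tin below 0.007 m and z of inner_lid in the frame of tin between 0.076 and 0.0835 m and angle between inner_lid's own z axis and vertical below 0.08 rad and z of outer_lid in the frame of inner_knob_top above 0 m and angle between outer_lid's own z axis and vertical below 0.3 rad and linear speed of outer_lid below 0.03 m/s and contact force between the fingers and outer_lid above 0.5 N and contact force between outer_lid and inner_lid below 0.05 N and contact force between outer_lid and tin below 0.05 N and contact force between each of the arm, the fingers and inner_lid below 0.2 N and angle between tin's own z axis and vertical below 0.05 rad and height (world z) of tin below 0.006 m); the arm keeps its last pose, push and grip.
It fails at once if the outer lid is parted from the inner lid (over 12 mm) while the inner lid is not seated in the tin ((z of outer_lid in the frame of inner_lid above 0.015 m or z of outer_lid in the frame of inner_lid below -0.01 m) and not (horizontal distance between inner_lid and tin below 0.007 m and z of inner_lid in the frame of tin between 0.076 and 0.0835 m and angle between inner_lid's own z axis and vertical below 0.08 rad)).
It fails at once if the pair is let go over the tin, more than 15 mm above its seat (horizontal distance between inner_lid and tin below 0.04 m and z of inner_lid in the frame of tin above 0.095 m and contact force between the fingers and inner_lid below 0.05 N and contact force between the fingers and outer_lid below 0.05 N).
It fails at once if the tin is shifted by more than 40 mm or tipped (distance of tin from where it was at the start of the episode above 0.04 m or angle between tin's own z axis and vertical above 0.3 rad).
It fails at once if the mug, the books or the small box is disturbed (moved over 30 mm) (distance of any of mug, books, small_box from where it was at the start of the episode above 0.03 m).
It also fails if it takes over 56 s, if anything falls off the work surface, if the arm or the gripper's body presses on something with over 40 N, if the wrist force passes 120 N, or if a joint passes its speed limit or range.

## Working session

There is one attempt and no reset: what is moved stays moved. The work goes in short steps, Python scripts to look and compute and a shell command to move; the robot and the scene stay as the last step left them, time stands still between calls to the robot, and variables do not carry over. Pictures are saved under pics/ and viewed, and the job is handed in when it is done.

```bash
mkdir -p pics; python3 - <<'E'
from cell import arm
import cv2
print(arm.observe())
for n in ["scene","top","wrist"]:
    im=arm.get_image(n); cv2.imwrite(f"pics/{n}0.png",im[:,:,::-1]); c=arm.get_calibration(n); print(n,c)
E
```

```text
{'clock': 0.0, 'joints': array([-1.29058555,  0.43521936,  0.02497062,  1.57408823, -0.01160551,
        1.13398745, -0.07510521]), 'dq': array([-0.00064766,  0.00079061,  0.00065585, -0.00051473,  0.0002048 ,
       -0.00020313,  0.00010767]), 'joint_efforts': array([-4.89170475e-05, -6.67852163e+01,  9.84220840e-01, -3.14459896e+01,
       -6.07630145e-02,  4.27778217e-02,  1.56501196e-04]), 'position': array([0.23332488, 0.57929917, 0.24295059]), 'ee_rot': array([-5.97737665e-01, -3.08403792e+00,  2.43286195e-03]), 'force': array([-0.32178829,  0.24181939, -0.17925534]), 'ft_torque': array([ 0.01499163, -0.01900795,  0.05404878]), 'width': 1.0025329580447644}
scene {'intrinsics': array([[518.06332299,   0.        , 317.22241491],
       [  0.        , 518.06332299, 197.24059801],
       [  0.        ,   0.        ,   1.        ]]), 'distortion': array([0.01315702, 0.        , 0.        , 0.        , 0.        ]), 'extrinsics': array([[ 0.86181143,  0.30283316, -0.4069068 ,  1.08407552],
       [ 0.50707324, -0.5342408 ,  0.67636048, -0.72740134],
       [-0.01256183, -0.78922674, 
[... 435 characters left out ...]
-0.99952856,  0.02894289,  0.01024548,  0.03605467],
       [-0.01498821, -0.16873709, -0.98554713,  1.20552177],
       [ 0.        ,  0.        ,  0.        ,  1.        ]])}
wrist {'intrinsics': array([[307.67748355,   0.        , 318.28800664],
       [  0.        , 307.67748355, 200.41119173],
       [  0.        ,   0.        ,   1.        ]]), 'distortion': array([-0.05947234,  0.        ,  0.        ,  0.        ,  0.        ]), 'extrinsics': array([[ 0.37335161,  0.89406264,  0.24750871,  0.16555536],
       [ 0.92768893, -0.35942913, -0.10101462,  0.60697433],
       [-0.00135155,  0.26732506, -0.96360546,  0.38362112],
       [ 0.        ,  0.        ,  0.        ,  1.        ]])}
```

View pics/scene0.png

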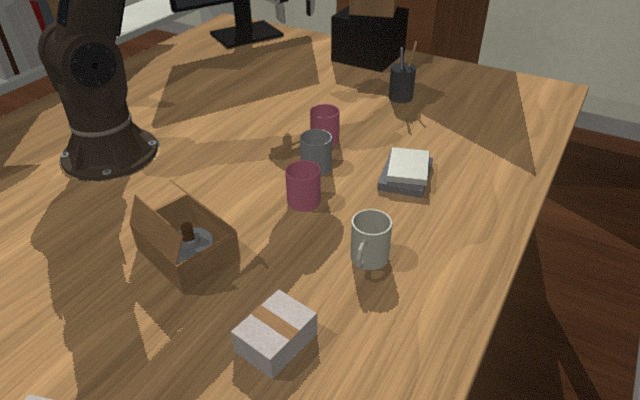

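View pics/top0.png

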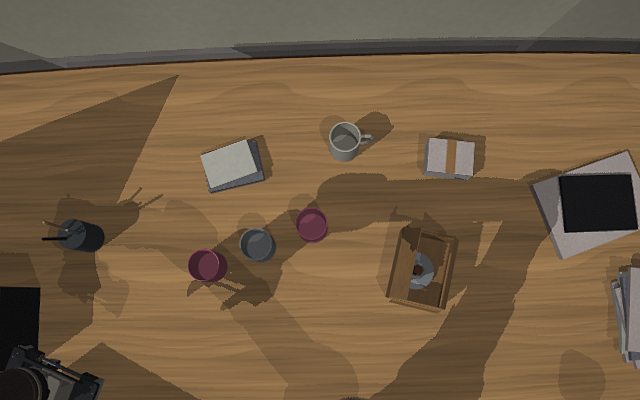

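View pics/wrist0.png

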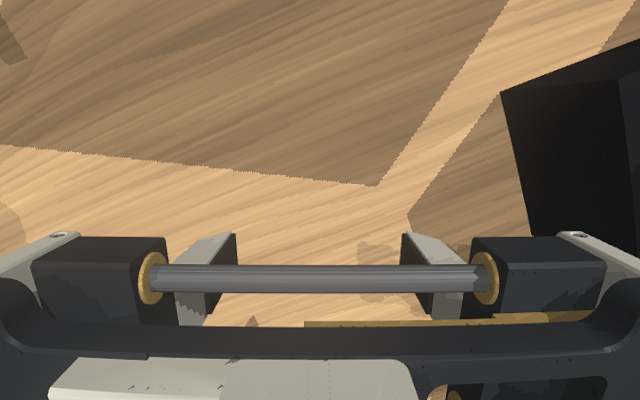

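The tin candidates in the top picture are pink at (207,266), grey at (257,245) and pink at (312,225). The grey one fits, since pink is excluded. I'll enlarge crops to confirm it and see the carton.

```bash
python3 - <<'E'
import cv2
t=cv2.imread("pics/top0.png"); s=cv2.imread("pics/scene0.png")
cv2.imwrite("pics/c_carton.png",cv2.resize(t[200:330,360:480],None,fx=4.5,fy=4.5,interpolation=cv2.INTER_CUBIC))
cv2.imwrite("pics/c_tin.png",cv2.resize(t[200:290,180:340],None,fx=5,fy=5,interpolation=cv2.INTER_CUBIC))
cv2.imwrite("pics/c_sc.png",cv2.resize(s[90:300,110:350],None,fx=2.8,fy=2.8,interpolation=cv2.INTER_CUBIC))
E
```

```text
(no output)
```

View pics/c_carton.png

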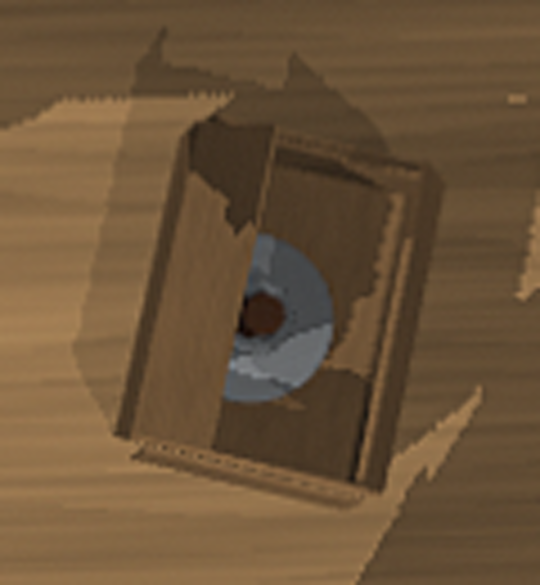

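View pics/c_tin.png

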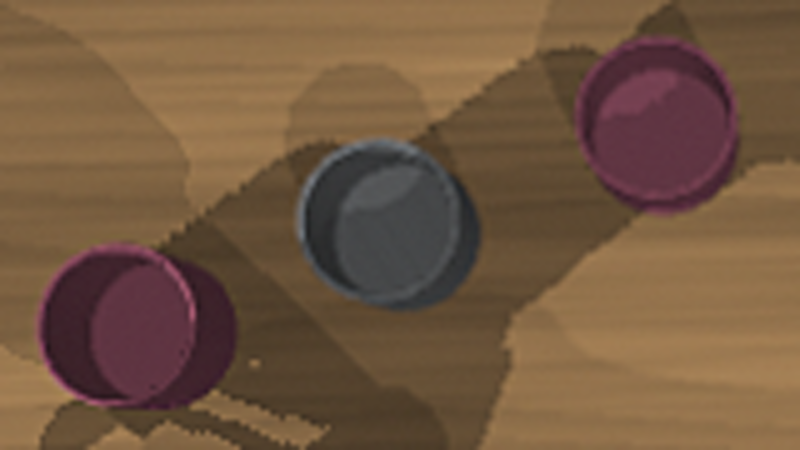

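View pics/c_sc.png

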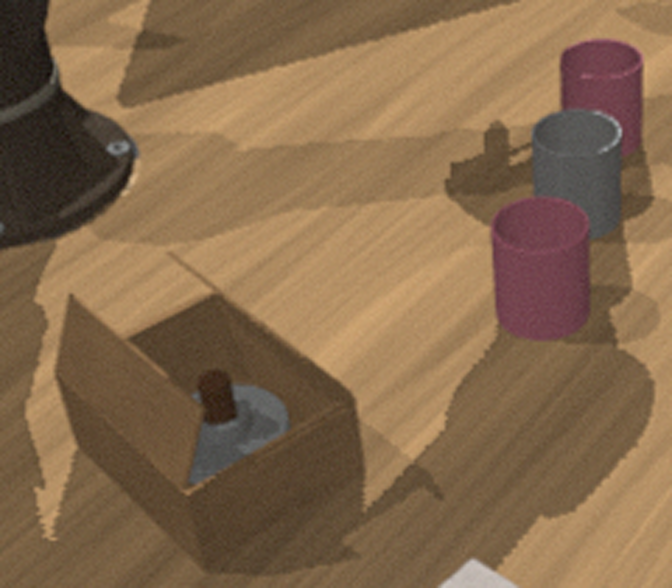

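```bash
cat > h.py <<'E'
import numpy as np, cv2
from cell import arm
def proj(n,P,c=None):
    c=c or arm.get_calibration(n); E=np.linalg.inv(c["extrinsics"])
    P=np.atleast_2d(np.asarray(P,float))
    r,_=cv2.Rodrigues(E[:3,:3])
    return cv2.projectPoints(P,r,E[:3,3],c["intrinsics"],np.array(c["distortion"]))[0][:,0]
def ray(n,px,z,c=None):
    c=c or arm.get_calibration(n)
    u=cv2.undistortPoints(np.array([[px]],float),c["intrinsics"],np.array(c["distortion"]))[0,0]
    d=c["extrinsics"][:3,:3]@np.array([u[0],u[1],1]); o=c["extrinsics"][:3,3]
    return o+d*(z-o[2])/d[2]
def circ(x,y,z,r,n=60):
    t=np.linspace(0,2*np.pi,n); return np.c_[x+r*np.cos(t),y+r*np.sin(t),0*t+z]
def cart(cx,cy,th,P):
    P=np.atleast_2d(np.asarray(P,float)); c,s=np.cos(th),np.sin(th)
    return np.c_[cx+c*P[:,0]-s*P[:,1],cy+s*P[:,0]+c*P[:,1],P[:,2]]
def flap(a,side): # side +1 = a
    y0=.067*side; e=(y0-side*.063*np.cos(a),.075+.063*np.sin(a))
    return [(-.086,y0,.075),(.086,y0,.075),(.086,*e),(-.086,*e),(-.086,y0,.075)]
def over(n,im,polys,box,f,out,cols=None):
    x0,x1,y0,y1=box
    o=cv2.resize(im[y0:y1,x0:x1],None,fx=f,fy=f,interpolation=cv2.INTER_CUBIC)
    for i,p in enumerate(polys):
        q=((proj(n,p)-[x0,y0]+.5)*f).round().astype(int)
        cv2.polylines(o,[q.reshape(-1,1,2)],False,[(0,255,0),(0,0,255),(255,0,0),(0,255,255),(255,0,255)][i%5],1)
    cv2.imwrite(out,o)
E
python3 - <<'E'
from h import *
f=lambda x,y:(360+x/4.5-.5,200+y/4.5-.5)
for nm,p,z in [("knob",(264,315),.068),("lid_c",(250,318),.02)]: print(nm,ray("top",f(*p),z))
g=lambda x,y:(180+x/5-.5,200+y/5-.5)
print("tin rim",ray("top",g(380,222),.09), "pinks",ray("top",g(117,325),.09),ray("top",g(657,118),.09))
h=lambda x,y:(110+x/2.8-.5,90+y/2.8-.5)
print("scene tin rim",ray("scene",h(577,134),.09),"knob",ray("scene",h(214,380),.068))
for p in [(185,130),(125,435),(440,185),(380,490)]: print(p,ray("top",f(*p),.075))
for p in [(352,398),(190,490),(60,380)]: print(p,ray("scene",h(*p),.075))
E
```

```text
knob [ 0.44121234 -0.17616966  0.068     ]
lid_c [ 0.44141519 -0.17707278  0.02      ]
tin rim [0.51322882 0.21825565 0.09      ] pinks [0.46636028 0.34702715 0.09      ] [0.56036009 0.08259903 0.09      ]
scene tin rim [0.51465756 0.21574006 0.09      ] knob [ 0.43985879 -0.17804569  0.068     ]
(185, 130) [ 0.54287388 -0.13729833  0.075     ]
(125, 435) [ 0.37941413 -0.09674461  0.075     ]
(440, 185) [ 0.50834217 -0.27564275  0.075     ]
(380, 490) [ 0.34575052 -0.23216296  0.075     ]
(352, 398) [ 0.54513564 -0.14984607  0.075     ]
(190, 490) [ 0.50805946 -0.27588162  0.075     ]
(60, 380) [ 0.3493538  -0.23873863  0.075     ]
```

```bash
python3 - <<'E'
from h import *
from scipy.optimize import least_squares
f=lambda x,y:(360+x/4.5-.5,200+y/4.5-.5); h=lambda x,y:(110+x/2.8-.5,90+y/2.8-.5)
M=[(.089,.069,.075),(-.089,.069,.075),(.089,-.069,.075),(-.089,-.069,.075)]
pt=[f(185,130),f(125,435),f(440,185),f(380,490)]
ps=[h(352,398),None,h(190,490),h(60,380)]
ct,cs=arm.get_calibration("top"),arm.get_calibration("scene")
def r(v):
    W=cart(*v,M); a=proj("top",W,ct)-np.array(pt); b=proj("scene",W,cs)
    return np.r_[a.ravel(),*[b[i]-ps[i] for i in (0,2,3)]]
s=least_squares(r,[.444,-.185,-.25]); print(s.x,s.fun.round(1))
cx,cy,th=s.x
R=[(.089,.069,.075),(-.089,.069,.075),(-.089,-.069,.075),(.089,-.069,.075),(.089,.069,.075)]
R2=[(.085,.065,.075),(-.085,.065,.075),(-.085,-.065,.075),(.085,-.065,.075),(.085,.065,.075)]
B=[(x,y,0) for x,y,z in R]
fa,fb=1.0,1.0
pol=[cart(cx,cy,th,R),cart(cx,cy,th,flap(fa,1)),cart(cx,cy,th,flap(fb,-1)),cart(cx,cy,th,B),circ(.441,-.1765,.068,.012),circ(.513,.2175,.09,.04)]
t=cv2.imread("pics/top0.png"); sc=cv2.imread("pics/scene0.png")
over("top",t,pol,(360,480,200,330),4.5,"pics/o1.png"); over("scene",sc,pol,(110,350,90,300),2.8,"pics/o2.png")
E
```

```text
[ 0.44343842 -0.1880957  -0.25639513] [ 2.6 -1.8  0.9  1.9  0.6 -1.5  0.2  2.5  2.6 -1.4  1.   1.3 -1.  -3.3]
```

View pics/o1.png

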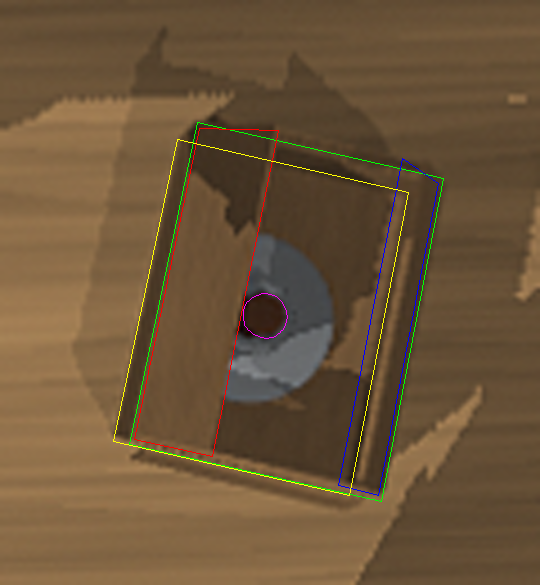

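View pics/o2.png

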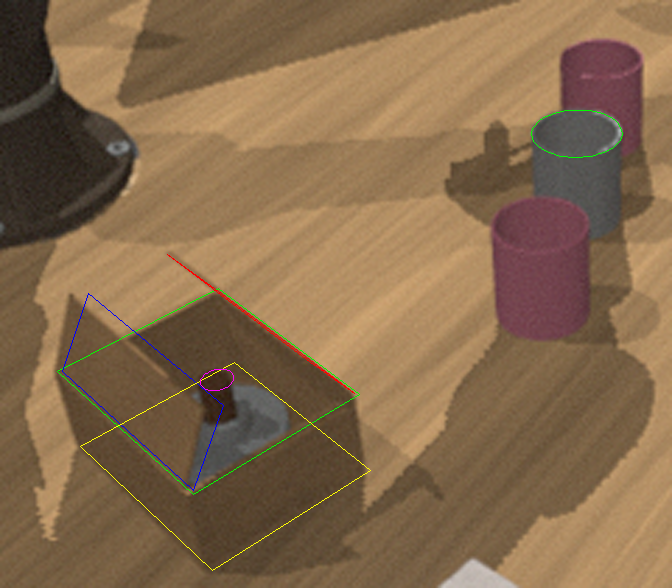

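The overlay fits. The carton is at (0.443,-0.188) with yaw -0.256, flap_a is about 1.0, flap_b about 1.18, the grey tin is at (0.514,0.217), and the knob is at (0.4405,-0.177). The next move goes over the carton with the fingers shut.

```bash
python3 -m crank '[[0,0.02,-0.1,0,0.062],[0,0.02,-0.1,0,0.062],[0,0.025,-0.1,0,0],[0,0.025,-0.1,0,0],[0,0.025,-0.1,0,0],[0,0.025,-0.1,0,0],[0,0.025,-0.1,0,0],[0,0.025,-0.1,0,0]]' 20
python3 -m crank '[[0,0.025,-0.1,0,0],[0,0.025,-0.1,0,0],[0,0.025,-0.1,0,0],[0,0.025,-0.1,0,0],[0,0.025,-0.1,0,0],[0,0.025,-0.1,0,0],[0,0.025,-0.1,0,0],[0,0.025,-0.1,0,0]]' 20
```

```text
clock: 0.82
position: [0.3094, 0.2577, 0.2436]
ee_rot: [-0.396, -3.116, -0.0]
force: [1.1, 0.3, 0.8]
width: 0.47
clock: 1.48
position: [0.3893, -0.0623, 0.244]
ee_rot: [0.396, 3.116, 0.001]
force: [1.9, 1.2, -0.3]
width: 0.008
```

```bash
python3 -m crank '[[0,0.033,-0.082,0,0],[0,0.033,-0.082,0,0],[0,0.033,-0.082,0,0],[0,0.033,-0.082,0,0],[0,0,0,-0.08,0],[0,0,0,-0.08,0],[0,0,0,-0.08,0],[0,0,0,-0.065,0]]'
python3 - <<'E'
from h import *
for n in ["scene","top"]:
    cv2.imwrite(f"pics/{n}1.png",arm.get_image(n)[:,:,::-1])
s=arm.observe(); print(s["clock"],s["position"],s["force"])
E
```

```text
clock: 2.15
position: [0.4415, -0.1914, 0.1197]
ee_rot: [-0.397, -3.115, 0.0]
force: [0.0, 1.5, 0.2]
width: 0.006
2.25 [ 0.43968296 -0.19052776  0.11857907] [ 0.17250805 -0.85919124  0.64859469]
```

View pics/scene1.png

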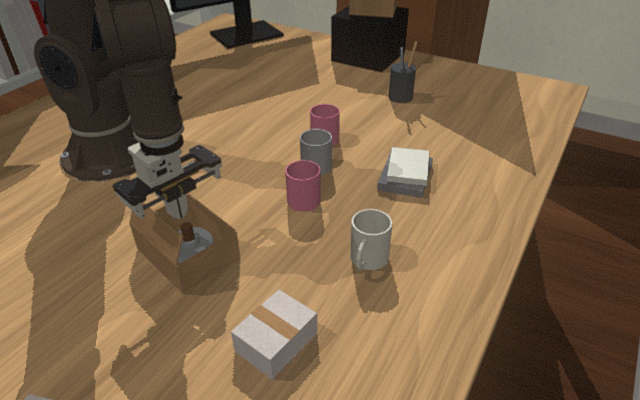

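```bash
python3 - <<'E'
from h import *
print(proj("scene",[(.44,-.19,.102),(.44,-.19,.185),(.4405,-.177,.068)]))
s=cv2.imread("pics/scene1.png"); cv2.imwrite("pics/c1.png",cv2.resize(s[130:300,100:260],None,fx=4,fy=4,interpolation=cv2.INTER_CUBIC)[:600])
E
```

```text
[[179.00922365 215.72412939]
 [171.24143026 181.96065637]
 [186.51534983 225.02375205]]
```

View pics/c1.png

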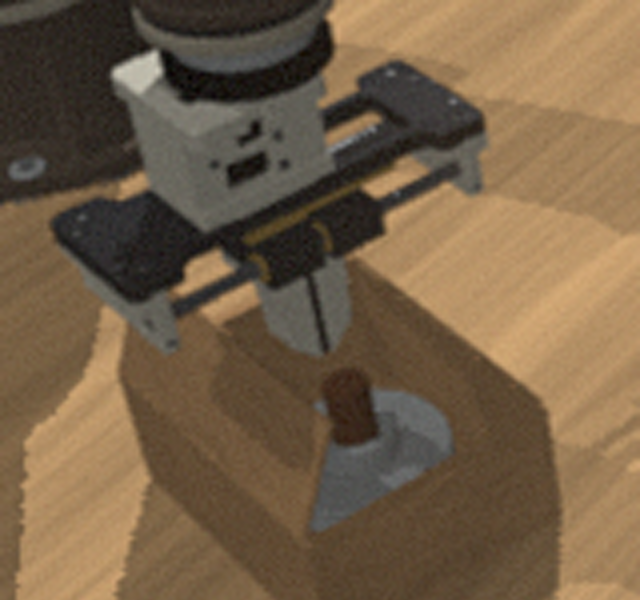

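```bash
python3 -m crank '[[0,0.01,0.037,0,0],[0,0.01,0.037,0,0],[0,0.01,0.037,0,0],[0,0.01,0.037,0,0],[0,0.01,0.037,0,0],[0,0.01,0.037,0,0],[0,0,0,0,0],[0,-0.01,-0.04,0,0]]'
python3 - <<'E'
from h import *
for n in ["scene","top"]:
    cv2.imwrite(f"pics/{n}2.png",arm.get_image(n)[:,:,::-1])
s=arm.observe(); print(s["clock"],s["position"],s["force"])
t=cv2.imread("pics/scene2.png"); cv2.imwrite("pics/c2.png",cv2.resize(t[130:280,100:280],None,fx=4,fy=4,interpolation=cv2.INTER_CUBIC))
E
```

```text
clock: 2.92
position: [0.464, -0.1155, 0.1229]
ee_rot: [0.387, 3.116, 0.003]
force: [-0.2, -0.4, 0.1]
width: 0.007
3.0167 [ 0.46228561 -0.12091245  0.12313615] [-0.61433307 -0.24205375 -0.11875428]
```

View pics/c2.png

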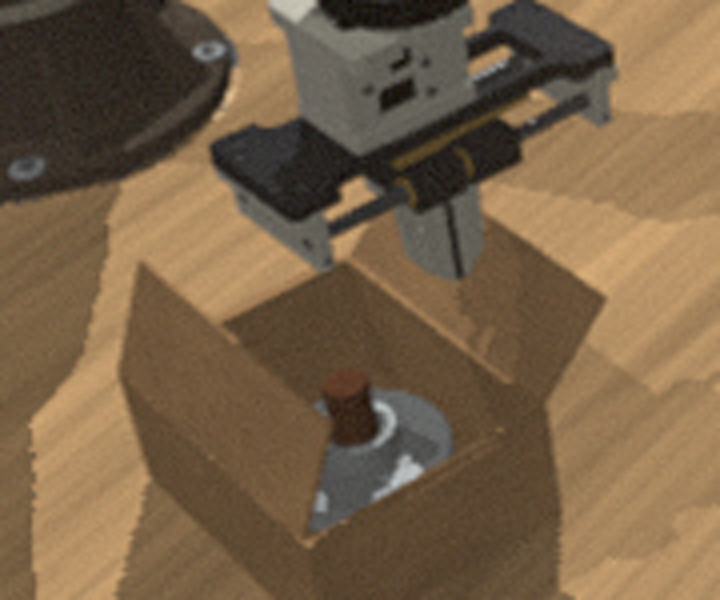

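```bash
python3 -m crank '[[0,-0.016,-0.06,-0.005,0],[0,-0.016,-0.06,-0.005,0],[0,-0.014,-0.055,0,0],[0,-0.012,-0.045,0,0],[0,-0.011,-0.041,0,0],[0,-0.011,-0.041,0,0],[0,-0.01,-0.04,0,0],[0,-0.01,-0.04,0,0]]'
python3 -m crank '[[0,0,0,0,0],[0,0.011,0.04,0.05,0],[0,0.02,0.08,0.06,0],[0,0.01,0.04,0.06,0],[0,0,0,0.06,0],[0,0,0,0,0],[0,0,0,0,0],[0,0,0,0,0]]'
python3 - <<'E'
from h import *
for n in ["scene","top"]:
    cv2.imwrite(f"pics/{n}3.png",arm.get_image(n)[:,:,::-1])
s=arm.observe(); print(s["clock"],s["position"],s["ee_rot"],s["force"])
cx,cy,th=.4434,-.1881,-.256
R=[(.089,.069,.075),(-.089,.069,.075),(-.089,-.069,.075),(.089,-.069,.075),(.089,.069,.075)]
pol=[cart(cx,cy,th,R),cart(cx,cy,th,flap(2.5,1)),cart(cx,cy,th,flap(2.5,-1)),circ(.4405,-.177,.068,.012)]
over("scene",cv2.imread("pics/scene3.png"),pol,(100,280,130,280),4,"pics/o3.png")
E
```

```text
clock: 3.68
position: [0.4221, -0.2723, 0.1186]
ee_rot: [0.397, 3.116, 0.001]
force: [0.2, 0.0, 0.9]
width: 0.006
clock: 4.35
position: [0.4385, -0.2071, 0.2097]
ee_rot: [0.396, 3.116, 0.001]
force: [-0.7, -0.4, -0.5]
width: 0.003
4.45 [ 0.43798733 -0.20730682  0.20899719] [-3.97292715e-01 -3.11485877e+00 -3.75506940e-04] [-0.11261119  0.3098608  -0.44549335]
```

View pics/o3.png

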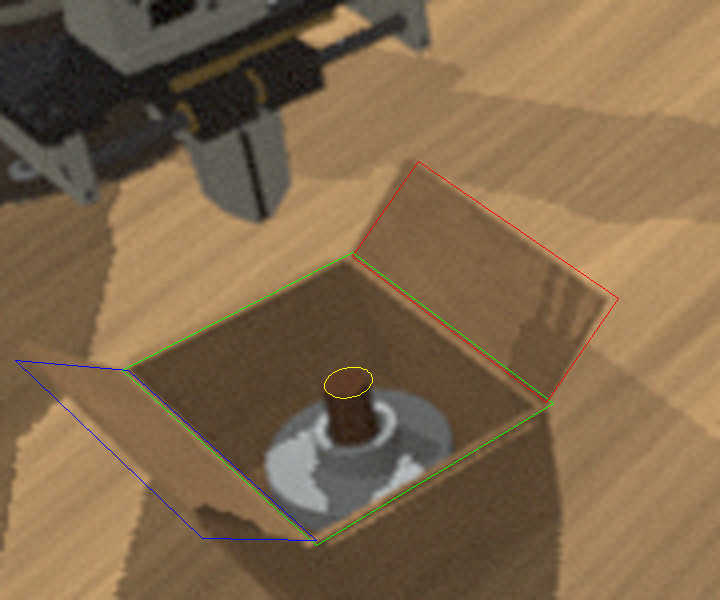

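Both flaps are open, at about 2.4 rad each, and the knob at crop (348,382) matches the estimate. Next I turn the jaws along the carton's x axis so the gripper body clears the flaps.

```bash
python3 -c "
from cell import arm
print(arm.observe()['joints'])"
```

```text
[-0.19226121  0.26838764  0.65370235  1.98977179 -0.19957919  0.94791869
  1.87870134]
```

```bash
python3 -m crank '[[0.6,0.001,0.01,0,-0.115],[0.6,0.001,0.01,0,-0.115],[0.6,0.001,0.01,0,-0.115],[0.6,0.001,0.01,0,-0.115],[0.6,0.001,0.01,0,-0.115],[0.6,0.001,0.01,0,-0.115],[0.6,0,0.01,0,-0.115],[0.6,0,0.005,0,-0.115]]' 30
python3 -m crank '[[0.6,0,0,0,-0.115],[0.6,0,0,0,-0.115],[0.6,0,0,0,-0.115],[0.6,0,0,0,-0.115],[0.6,0,0,0,-0.115],[0.6,0,0,0,0],[0.6,0,0,0,0],[0.6,0,0,0,0]]'
python3 - <<'E'
from h import *
for n in ["wrist","scene"]:
    s=arm.observe(); c=arm.get_calibration("wrist")
    cv2.imwrite(f"pics/{n}4.png",arm.get_image(n)[:,:,::-1])
    print(s["clock"],s["position"],s["ee_rot"],s["width"],s["joints"])
np.save("w4.npy",c["extrinsics"])
E
```

```text
clock: 5.12
position: [0.4404, -0.1772, 0.2089]
ee_rot: [-1.803, -2.571, 0.002]
force: [0.1, -0.1, -0.2]
width: 0.536
clock: 5.78
position: [0.4408, -0.1776, 0.2094]
ee_rot: [-2.475, -1.934, 0.001]
force: [-0.4, 1.0, 0.2]
width: 0.6
5.7833 [ 0.44077518 -0.17755196  0.20936233] [-2.47530339e+00 -1.93403522e+00  1.46502211e-03] 0.6001479958068627 [-0.53214724  0.33336796  1.04251937  2.02565542 -0.34808312  0.97291482
  0.44277205]
5.8333 [ 0.44080104 -0.17752248  0.20946554] [-2.47588389e+00 -1.93321560e+00  7.98832027e-04] 0.5987273721022978 [-0.53204925  0.33303021  1.04246246  2.02562012 -0.34819693  0.97300033
  0.44223158]
```

View pics/wrist4.png

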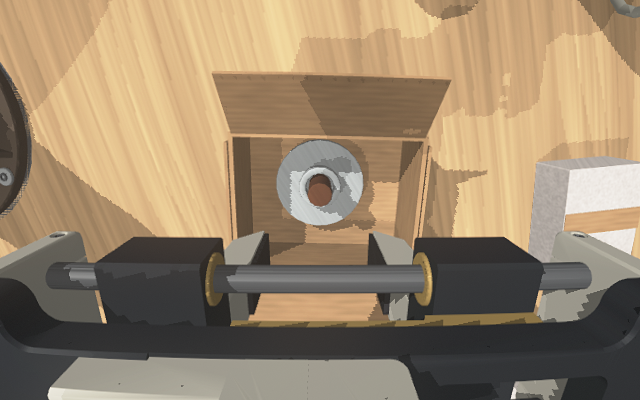

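View pics/scene4.png

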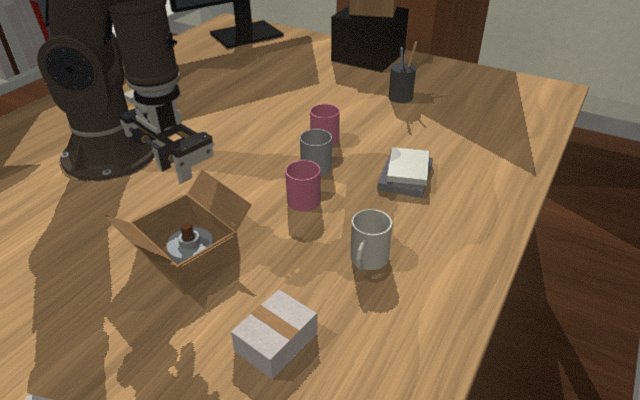

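```bash
python3 - <<'E'
from h import *
w=cv2.imread("pics/wrist4.png"); cv2.imwrite("pics/c4.png",cv2.resize(w[120:250,220:440],None,fx=3.6,fy=3.6,interpolation=cv2.INTER_CUBIC))
c=arm.get_calibration("wrist"); print(np.abs(c["extrinsics"]-np.load("w4.npy")).max())
over("wrist",w,[circ(.4405,-.177,.068,.012),circ(.4405,-.177,.038,.022),circ(.4405,-.177,.022,.048)],(220,440,120,250),3.6,"pics/o4.png")
E
```

```text
0.0006817351048700182
```

View pics/o4.png

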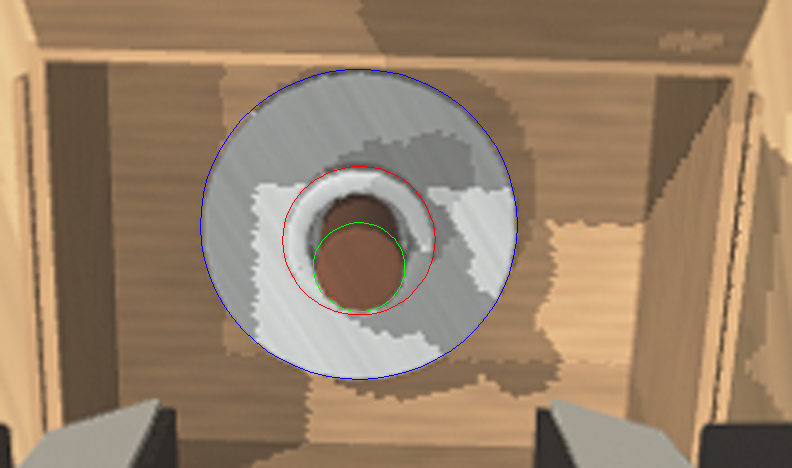

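The wrist overlay agrees to about 1 mm, so I descend on the knob and grip it.

```bash
python3 -m crank '[[0.6,0,0,-0.07,0],[0.6,0,0,-0.07,0],[0.6,0,0,-0.07,0],[0.6,0,0,-0.06,0],[0.6,0,0,-0.05,0],[0.6,0,0,-0.03,0],[0.6,0,0,-0.023,0],[0.6,0,0,0,0]]' 30
python3 - <<'E'
from h import *
c=arm.get_calibration("wrist"); print(arm.observe())
cv2.imwrite("pics/wrist5.png",arm.get_image("wrist")[:,:,::-1]); cv2.imwrite("pics/scene5.png",arm.get_image("scene")[130:280,100:280,::-1].repeat(4,0).repeat(4,1))
E
```

```text
clock: 6.55
position: [0.4403, -0.1773, 0.0593]
ee_rot: [-2.477, -1.93, 0.002]
force: [0.5, -0.1, 0.4]
width: 0.599
{'clock': 6.55, 'joints': array([-0.28987128,  0.56039224,  0.77657252,  2.16842706, -0.65096434,
        0.66148254,  0.6991511 ]), 'dq': array([-0.02280702, -0.0327995 ,  0.03934858, -0.01990822,  0.03790676,
        0.03801514, -0.03569694]), 'joint_efforts': array([  0.75608108, -49.59783196,  10.85211754, -16.70730293,
        -0.47426837,  -0.44700843,   0.4342533 ]), 'position': array([ 0.44031298, -0.17730833,  0.05930168]), 'ee_rot': array([-2.47696541e+00, -1.92978342e+00,  1.94305204e-03]), 'force': array([ 0.52015581, -0.08698674,  0.43671233]), 'ft_torque': array([-0.08851306,  0.10632745, -0.00708955]), 'width': 0.5994427497344536}
```

View pics/scene5.png

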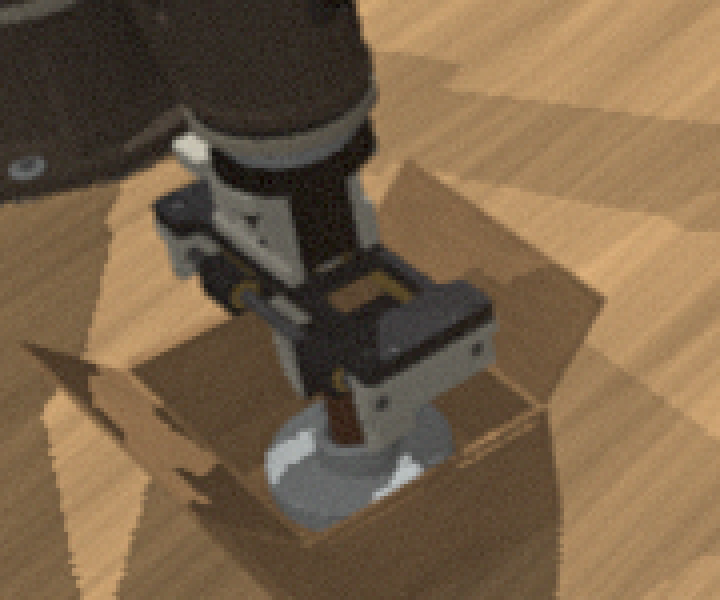

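View pics/wrist5.png

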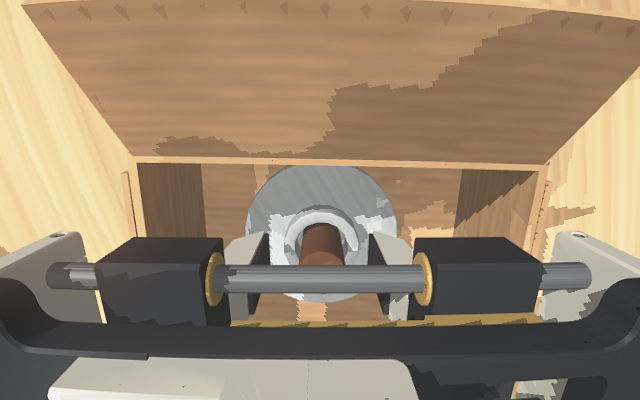

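```bash
python3 -m crank '[[0,0,0,0,0],[0,0,0,0,0],[0,0,0,0,0],[0,0,0,0,0],[0,0,0,0,0],[0,0,0,0,0],[0,0,0,0.02,0],[0,0,0,0.03,0]]' 30
python3 -m crank '[[0,0,0,0.05,0],[0,0,0,0.06,0],[0,0,0,0.06,0],[0,0,0,0.06,0],[0,0,0,0.06,0],[0,0,0,0.06,0],[0,0,0,0,0],[0,0,0,0,0]]' 30
python3 - <<'E'
from h import *
s=arm.observe(); print(s["clock"],s["position"],s["ee_rot"],s["force"],s["width"],s["joints"])
cv2.imwrite("pics/scene6.png",arm.get_image("scene")[100:280,80:320,::-1].repeat(3,0).repeat(3,1))
cv2.imwrite("pics/wrist6.png",arm.get_image("wrist")[:,:,::-1])
E
```

```text
clock: 7.32
position: [0.44, -0.1771, 0.0803]
ee_rot: [-2.478, -1.928, 0.003]
force: [-0.0, -0.5, -3.4]
width: 0.254
clock: 7.98
position: [0.4414, -0.1773, 0.2213]
ee_rot: [2.478, 1.93, 0.003]
force: [-0.3, 0.6, -4.5]
width: 0.252
7.9833 [ 0.44136238 -0.1773169   0.22132053] [2.47778482 1.93004022 0.00290578] [-0.29516645  0.5655141  -4.456563  ] 0.25153121739672213 [-0.55498974  0.31739499  1.06525406  2.01108611 -0.33274325  0.99718362
  0.42596037]
```

View pics/scene6.png

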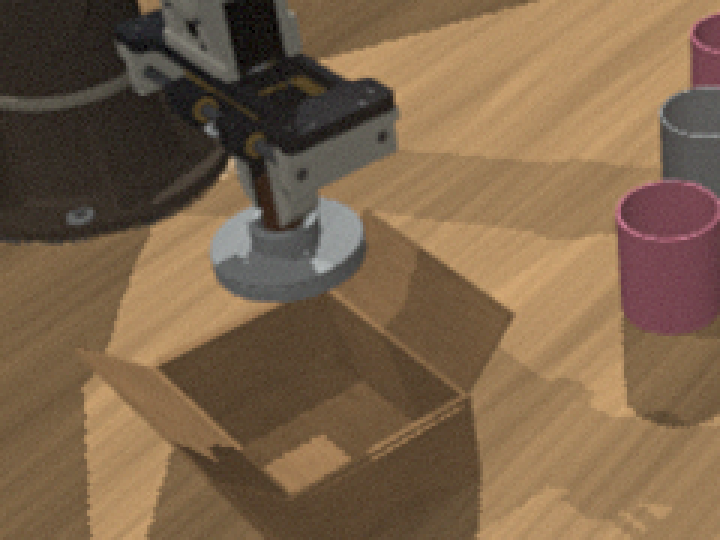

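View pics/wrist6.png

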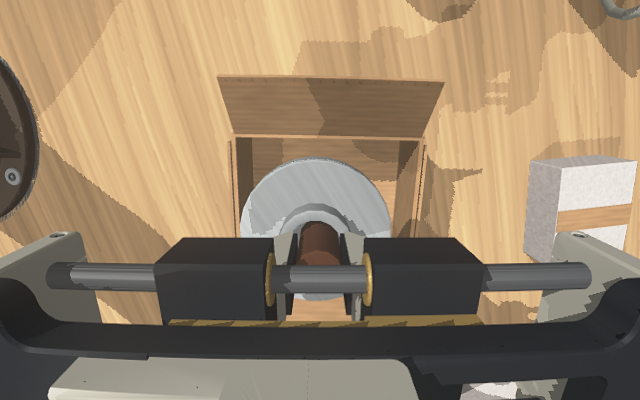

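```bash
python3 -m crank '[[0,0.007,0.04,0,0],[0,0.011,0.06,0,0],[0,0.015,0.08,0,0],[0,0.015,0.08,0,0],[0,0.015,0.08,0,0],[0,0.015,0.08,0,0],[0,0.015,0.08,0,0],[0,0.015,0.08,0,0]]' 30
python3 -m crank '[[0,0.015,0.08,0,0],[0,0.015,0.08,0,0],[0,0.015,0.08,0,0],[0,0.015,0.08,0,0],[0,0.01,0.05,0,0],[0,0.005,0.03,0,0],[0,0,0,0,0],[0,0,0,0,0]]' 30
python3 - <<'E'
from h import *
s=arm.observe(); print(s["clock"],s["position"],s["ee_rot"],s["force"],s["width"],s["joints"])
for n in ["scene","wrist","top"]: cv2.imwrite(f"pics/{n}7.png",arm.get_image(n)[:,:,::-1])
E
```

```text
clock: 8.75
position: [0.4833, 0.0561, 0.2192]
ee_rot: [-2.479, -1.929, 0.004]
force: [2.2, 0.1, -2.1]
width: 0.253
clock: 9.42
position: [0.5137, 0.2135, 0.2195]
ee_rot: [2.479, 1.929, -0.004]
force: [0.2, -1.4, -3.7]
width: 0.25
9.4167 [0.51374842 0.21346241 0.21950393] [ 2.47862769  1.92901828 -0.00389896] [ 0.15902362 -1.39935182 -3.74857103] 0.2502999810732127 [-1.17918701  0.48275472  0.99926502  1.82601619 -0.4548049   1.08688254
 -0.2600183 ]
```

View pics/scene7.png

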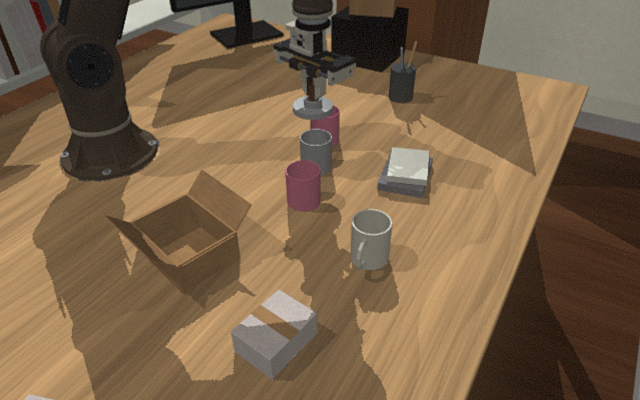

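View pics/wrist7.png

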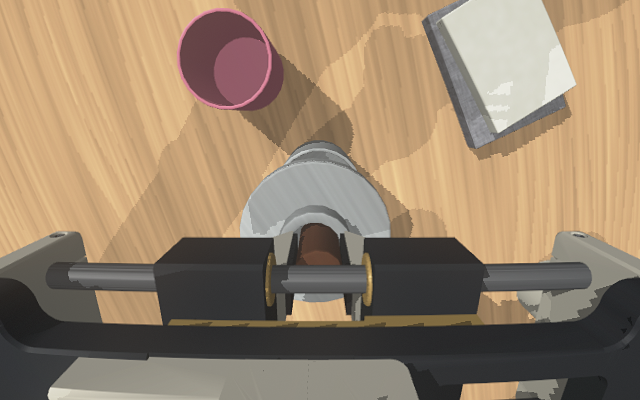

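View pics/top7.png

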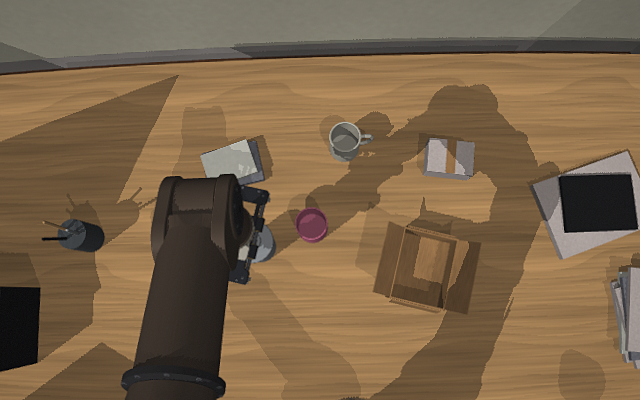

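```bash
python3 - <<'E'
from h import *
x,y,z=arm.observe()["position"]; u=z-.0553; print(x,y,u)
pol=[circ(x,y,u+.003,.048),circ(x,y,u+.018,.048),circ(x,y,u+.034,.022),circ(.5135,.217,.09,.04),circ(.5135,.217,0,.04)]
over("scene",cv2.imread("pics/scene7.png"),pol,(270,370,60,190),4.6,"pics/o7s.png")
over("wrist",cv2.imread("pics/wrist7.png"),pol,(220,420,120,270),4,"pics/o7w.png")
pol=[circ(.5135,.217,.09,.04),circ(.5135,.217,.09,.037),circ(.5135,.217,0,.04)]
over("top",cv2.imread("pics/top0.png"),pol,(230,290,210,280),8,"pics/o7t.png")
E
```

```text
0.5141155711163466 0.2124102889792358 0.165133503396736
```

View pics/o7s.png

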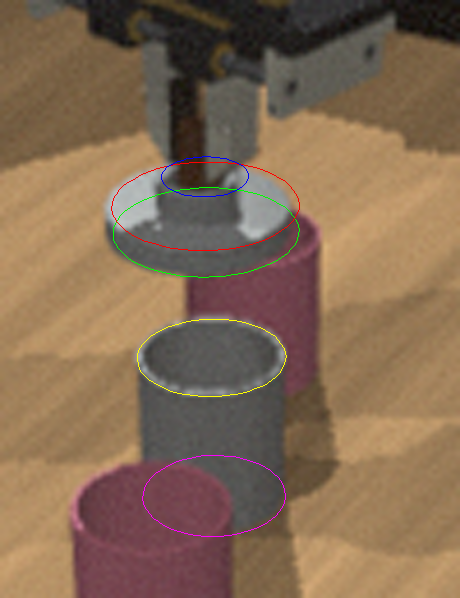

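View pics/o7w.png

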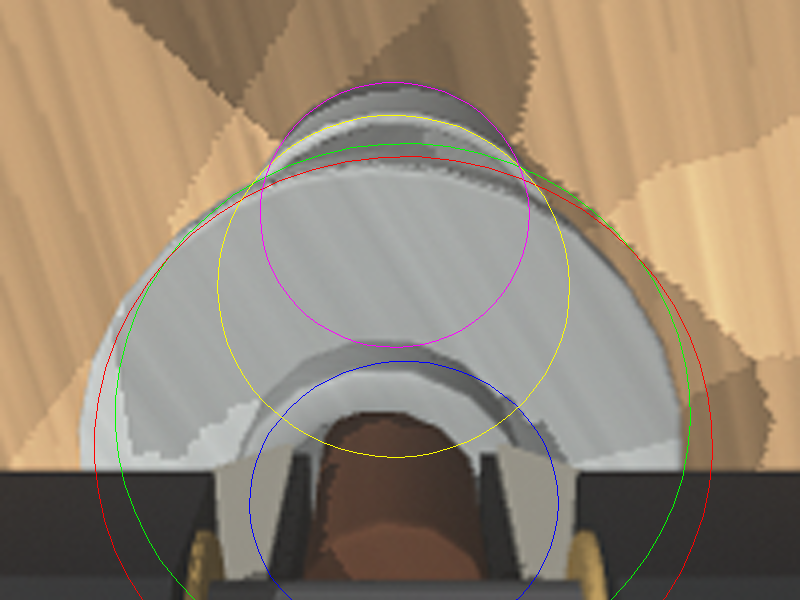

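View pics/o7t.png

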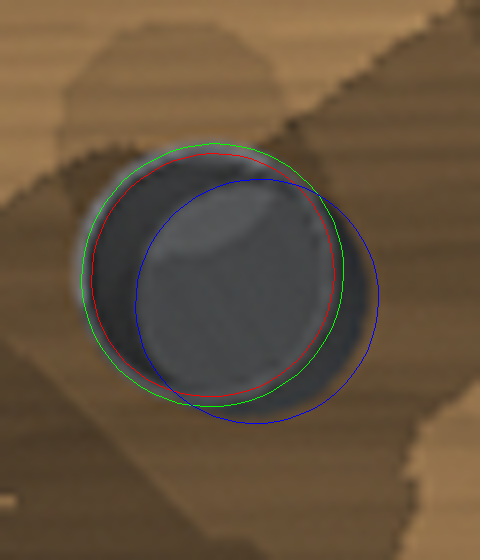

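```bash
python3 - <<'E'
from h import *
x,y,z=arm.observe()["position"]; u=z-.0553
x,y,u=.5139,.2128,.1645
def cyl(dx,dy):
    d=np.array([.862,.507,0])*.012; b=np.array([x+dx,y+dy,0])
    return [np.array([b+d+[0,0,u+.034],b+d+[0,0,u+.064]]),np.array([b-d+[0,0,u+.034],b-d+[0,0,u+.064]])]
pol=cyl(0,0)+[circ(x,y,u+.018,.048)]
over("scene",cv2.imread("pics/scene7.png"),pol,(285,345,65,130),9,"pics/o8s.png")
# lid in wrist
c=arm.get_calibration("wrist")
E
```

```text
(no output)
```

View pics/o8s.png

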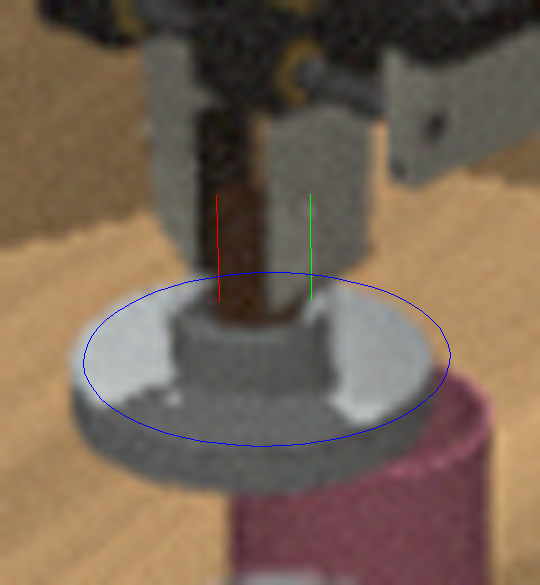

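Against the knob axis, the outer lid sits about 2.5 mm to the -x side, which is within its play. I split the difference, correct y by +5.5 mm, and lower to just above the mouth.

```bash
python3 -m crank '[[0,0,0.007,-0.03,0],[0,0,0.007,-0.04,0],[0,0,0,-0.04,0],[0,0,0,-0.03,0],[0,0,0,-0.02,0],[0,0,0,-0.01,0],[0,0,0,0,0],[0,0,0,0,0]]' 30
python3 - <<'E'
from h import *
P=[]
im=[]
s=arm.observe(); print(s["clock"],s["position"],s["force"],s["ft_torque"],s["width"])
im=arm.get_image("scene")[:,:,::-1].copy(); cv2.imwrite("pics/scene9.png",im)
x,y,z=s["position"]; u=z-.0553; print(u)
pol=[circ(x,y,u+.018,.048),circ(x,y,u+.003,.048),circ(.5135,.218,.09,.04)]
over("scene",im,pol,(275,355,70,190),5,"pics/o9.png")
w=arm.get_image("wrist")[:,:,::-1]; cv2.imwrite("pics/wrist9.png",w)
E
```

```text
clock: 10.23
position: [0.5146, 0.2199, 0.1528]
ee_rot: [2.479, 1.929, 0.001]
force: [-0.1, 0.8, -3.3]
width: 0.254
10.2333 [0.51460207 0.21993166 0.15281271] [-0.06879284  0.8069728  -3.28257592] [-0.08552954  0.03052742  0.01280218] 0.25381774271879454
0.09751270556475485
```

View pics/o9.png

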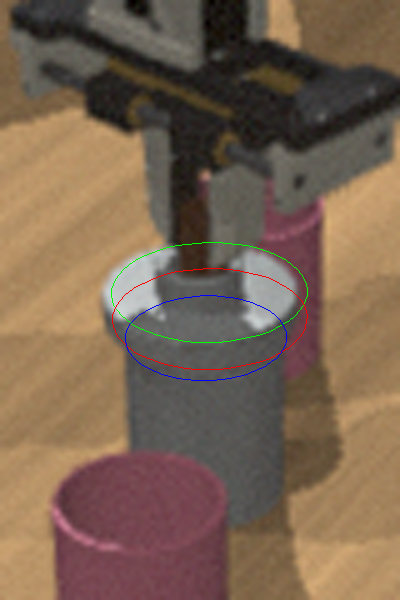

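View pics/wrist9.png

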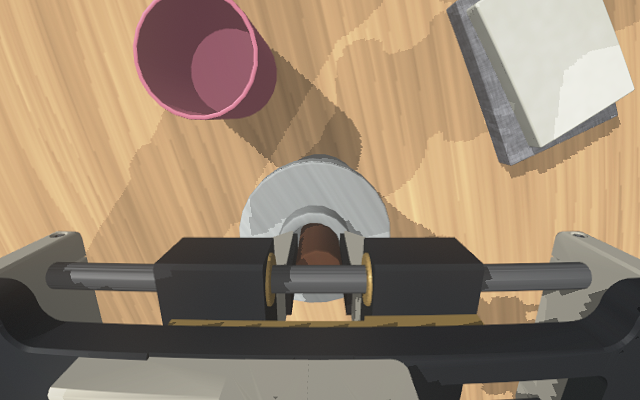

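```bash
python3 -m crank '[[0,0,0,-0.005,0],[0,0,0,-0.005,0],[0,0,0,-0.005,0],[0,0,0,-0.005,0],[0,0,0,-0.005,0],[0,0,0,0,0],[0,0,0,0,0],[0,0,0,0,0]]' 30
python3 - <<'E'
from h import *
s=arm.observe(); print(s["clock"],s["position"],s["force"],s["ft_torque"],s["width"])
im=arm.get_image("scene")[:,:,::-1].copy(); cv2.imwrite("pics/scene10.png",im)
s=arm.observe(); print(s["clock"],s["position"],s["force"],s["ft_torque"],s["width"])
over("scene",im,[circ(.5135,.218,.09,.04)],(275,355,70,190),5,"pics/o10.png")
E
```

```text
clock: 11.0
position: [0.5143, 0.2201, 0.1426]
ee_rot: [2.479, 1.93, 0.0]
force: [-0.2, -0.4, -2.9]
width: 0.253
11.0 [0.51433495 0.22012909 0.14257855] [-0.24427566 -0.42456585 -2.87635744] [-0.0914051   0.06881441  0.02927915] 0.25329575480839406
11.05 [0.51434149 0.22015716 0.14260873] [ 0.03274359  0.26070636 -3.42890342] [-0.15182497  0.08546041  0.00544795] 0.2541378644939444
```

View pics/o10.png

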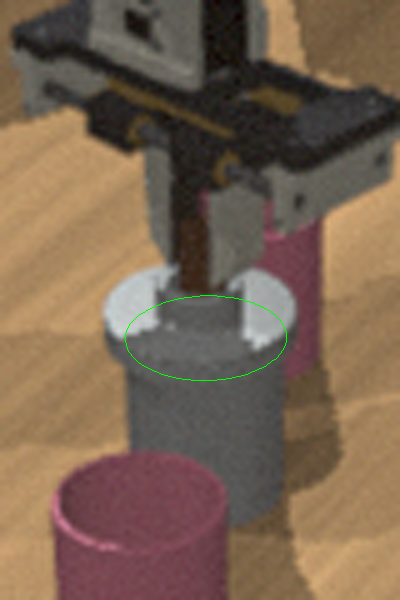

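```bash
python3 -m crank '[[0,0,-0.001,-0.004,0],[0,0,-0.001,-0.004,0],[0,0,0,-0.004,0],[0,0,0,-0.004,0],[0,0,0,0,0],[0,0,0,0,0],[0,0,0,0,0],[0,0,0,0,0]]' 30
python3 - <<'E'
from h import *
s=arm.observe(); print(s["clock"],s["position"],s["force"],s["ft_torque"],s["width"])
E
```

```text
clock: 11.72
position: [0.5143, 0.2193, 0.1367]
ee_rot: [-2.479, -1.929, -0.001]
force: [-4.1, -0.4, 7.7]
width: 0.256
11.7167 [0.51433182 0.2192954  0.13673001] [-4.0929633  -0.36541921  7.68476823] [-0.20289479  0.84592036 -0.02022973] 0.2557052251015833
```

```bash
python3 - <<'E'
from h import *
im=arm.get_image("scene")[:,:,::-1].copy(); cv2.imwrite("pics/scene11.png",im)
x,y=.5135,.218
pol=[circ(x,y,.098,.048),circ(x,y,.083,.048),circ(x,y,0,.04)]
over("scene",im,pol,(275,355,90,180),6.5,"pics/o11.png")
over("scene",im,[],(275,355,90,180),6.5,"pics/p11.png")
s=arm.observe(); print(s["clock"],s["position"],s["force"],s["ft_torque"],s["width"])
E
```

```text
11.7667 [0.51435628 0.21927238 0.13674914] [-3.41036795 -0.07171079  6.61405029] [-0.24717472  0.83924637 -0.03711941] 0.2537150461775257
```

View pics/o11.png

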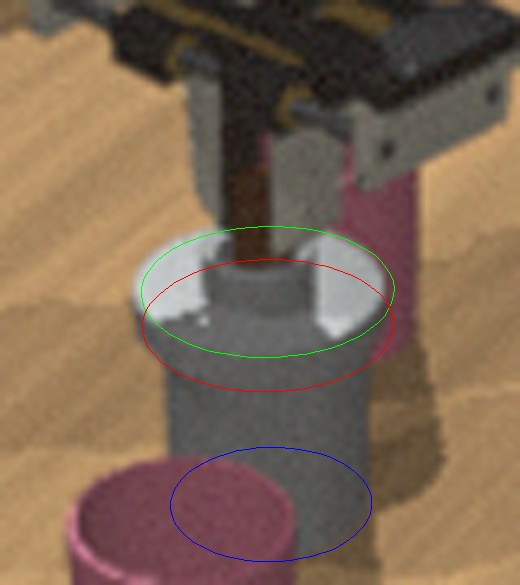

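View pics/p11.png

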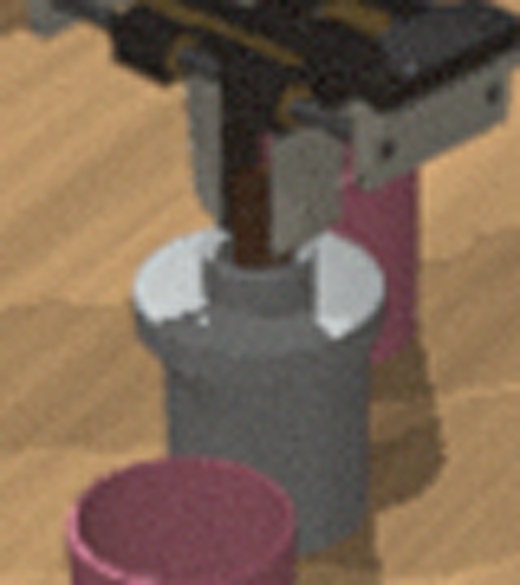

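```bash
python3 -m crank '[[0,-0.003,0,0,0],[0,0,0,0,0],[0,0,0,0,0],[0,0,0,-0.002,0],[0,0,0,0,0],[0,0,0,0,0],[0,0,0,0,0],[0,0,0,0,0]]' 30
python3 - <<'E'
from h import *
s=arm.observe(); print(s["clock"],s["position"],s["force"],s["ft_torque"],s["width"])
E
```

```text
clock: 12.43
position: [0.5142, 0.2193, 0.1367]
ee_rot: [2.479, 1.929, 0.004]
force: [-0.4, -1.4, 16.4]
width: 0.256
12.4333 [0.51424955 0.21929792 0.13666841] [-0.36773059 -1.41515884 16.43066915] [-0.38108979  0.42674458  0.03119173] 0.255778118699145
```

Pressing gives a hard stop: the force rises and z doesn't move, so the flange is on the rim. I unload and let go of the knob.

```bash
python3 -m crank '[[0,0,0,0.002,0],[0,0,0,0.002,0],[0,0,0,0,0],[0.6,0,0,0,0],[0.6,0,0,0,0],[0.6,0,0,0,0],[0.6,0,0,0,0],[0.6,0,0,0,0]]' 30
python3 - <<'E'
from h import *
s=arm.observe(); print(s["clock"],s["position"],s["force"],s["ft_torque"],s["width"])
im=arm.get_image("scene")[:,:,::-1].copy(); cv2.imwrite("pics/scene12.png",im)
x,y=.5135,.218
pol=[circ(x,y,.098,.048),circ(x,y,.114,.022),circ(x,y,.144,.012)]
over("scene",im,pol,(275,355,80,180),6,"pics/o12.png")
w=arm.get_image("wrist")[:,:,::-1].copy(); cv2.imwrite("pics/wrist12.png",w)
over("wrist",w,pol,(200,440,110,300),3.3,"pics/o12w.png")
E
```

```text
clock: 13.1
position: [0.513, 0.2194, 0.1368]
ee_rot: [-2.479, -1.93, 0.0]
force: [0.0, -0.3, -0.6]
width: 0.56
13.1 [0.51298037 0.21937283 0.13684408] [ 0.01325751 -0.28879287 -0.55642907] [-0.07646422  0.07236627 -0.00193477] 0.5604567899342389
```

View pics/o12.png

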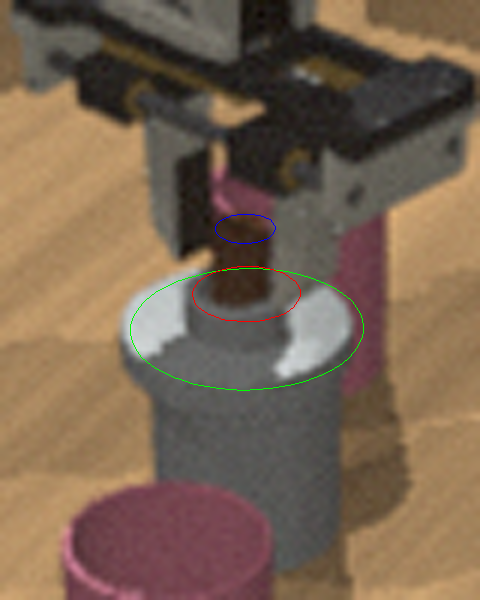

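View pics/o12w.png

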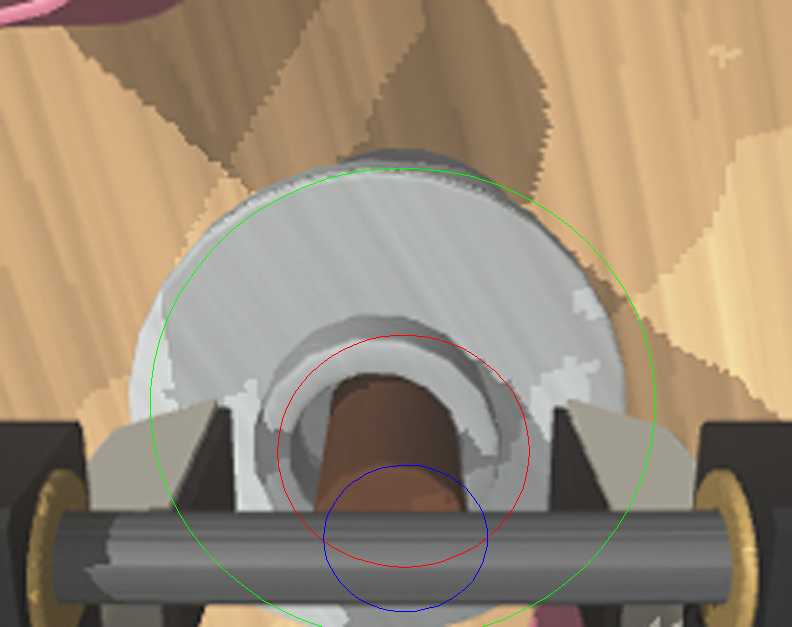

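The pair is seated and released. The jaw centre is on the knob, and the collar is about 2 mm to the -x side, which closing will centre. Next I open wider, lower to the collar and grip.

```bash
python3 -m crank '[[0.75,0,0,0,0],[0.75,0,0,0,0],[0.75,0,0,0,0],[0.75,0,0,-0.01,0],[0.75,0,0,-0.014,0],[0.75,0,0,-0.012,0],[0.75,0,0,-0.006,0],[0.75,0,0,0,0]]' 20
python3 - <<'E'
from h import *
s=arm.observe(); print(s["clock"],s["position"],s["force"],s["ft_torque"],s["width"])
im=arm.get_image("scene")[:,:,::-1].copy(); cv2.imwrite("pics/scene13.png",im)
over("scene",im,[],(275,355,80,180),6,"pics/o13.png")
w=arm.get_image("wrist")[:,:,::-1].copy(); cv2.imwrite("pics/wrist13.png",w)
E
```

```text
clock: 13.87
position: [0.5126, 0.2192, 0.1193]
ee_rot: [-2.479, -1.93, 0.002]
force: [0.6, 0.3, 0.6]
width: 0.751
13.8667 [0.51256642 0.21918014 0.11926231] [0.59647287 0.30254614 0.64934749] [-0.13021556  0.11163511 -0.01152408] 0.7514308929795871
```

View pics/o13.png

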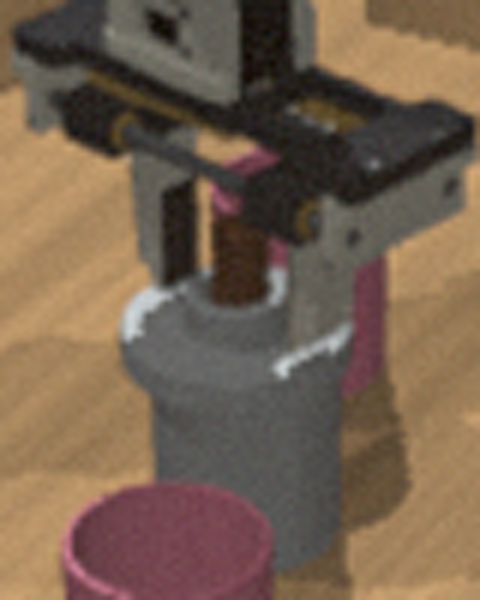

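View pics/wrist13.png

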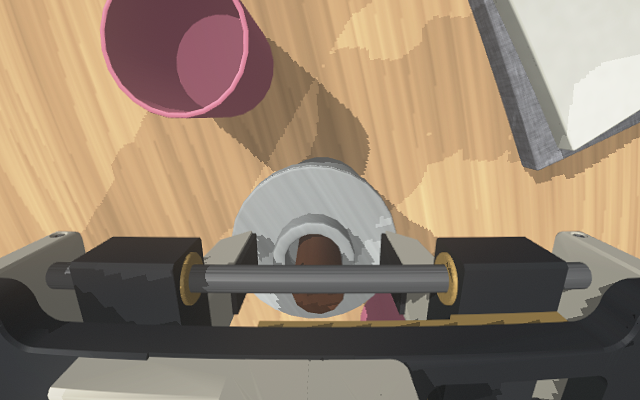

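```bash
python3 -m crank '[[0,0,0,0,0],[0,0,0,0,0],[0,0,0,0,0],[0,0,0,0,0],[0,0,0,0,0],[0,0,0,0,0],[0,0,0,0,0],[0,0,0,0,0]]' 25
python3 - <<'E'
from h import *
s=arm.observe(); print(s["clock"],s["position"],s["force"],s["ft_torque"],s["width"])
w=arm.get_image("wrist")[:,:,::-1].copy(); cv2.imwrite("pics/wrist14.png",w)
over("wrist",w,[],(200,440,140,330),3.3,"pics/o14w.png")
E
```

```text
clock: 14.63
position: [0.5129, 0.2195, 0.1202]
ee_rot: [-2.479, -1.93, 0.0]
force: [-2.5, -0.6, 2.5]
width: 0.462
14.6333 [0.51290419 0.21947252 0.12020831] [-2.47082293 -0.59241963  2.53283059] [-0.01043186  0.54351041 -0.00975086] 0.46157146738067556
```

View pics/o14w.png

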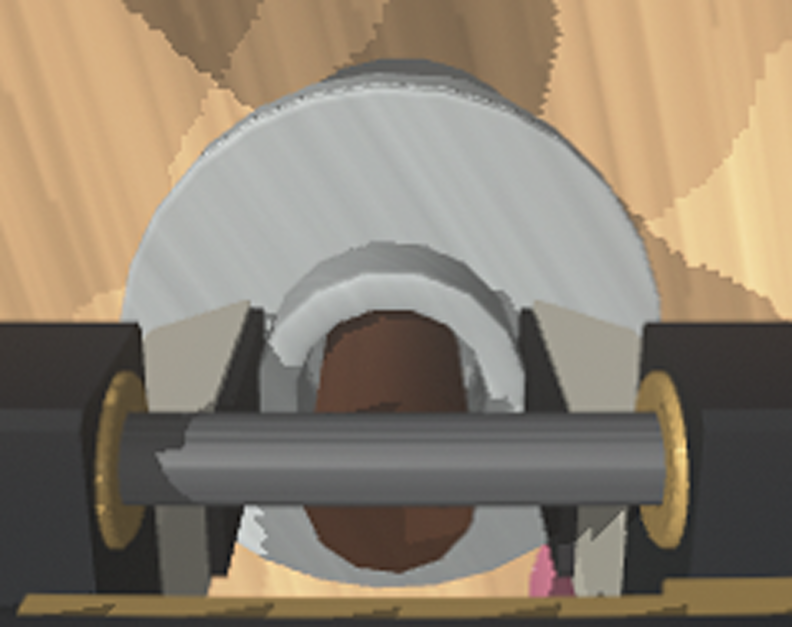

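The collar is gripped, with the knob centred in the hole. I relax the small side force and lift slowly.

```bash
python3 -m crank '[[0,-0.0015,0,0,0],[0,0,0,0,0],[0,0,0,0.01,0],[0,0,0,0.01,0],[0,0,0,0.01,0],[0,0,0,0.01,0],[0,0,0,0,0],[0,0,0,0,0]]' 25
python3 - <<'E'
from h import *
s=arm.observe(); print(s["clock"],s["position"],s["force"],s["ft_torque"],s["width"])
im=arm.get_image("scene")[:,:,::-1].copy(); cv2.imwrite("pics/scene15.png",im)
over("scene",im,[],(275,355,70,180),5.4,"pics/o15.png")
w=arm.get_image("wrist")[:,:,::-1].copy(); cv2.imwrite("pics/wrist15.png",w)
E
```

```text
clock: 15.35
position: [0.5126, 0.2195, 0.1364]
ee_rot: [2.479, 1.93, 0.001]
force: [-0.4, 1.0, -1.1]
width: 0.463
15.35 [0.51259061 0.21947337 0.13642777] [-0.42019141  0.96824791 -1.05690566] [-0.02779913  0.04566932  0.05234729] 0.46272824913853094
```

View pics/o15.png

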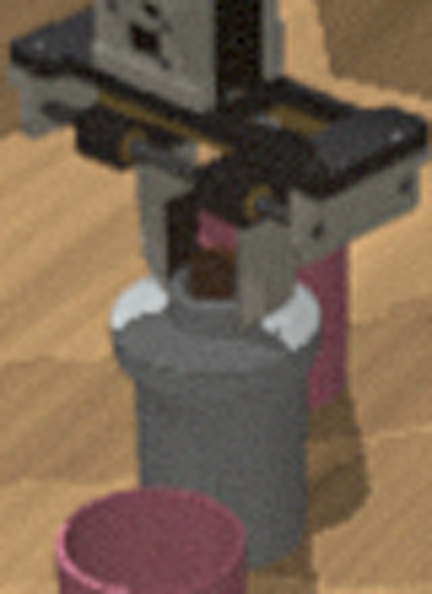

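View pics/wrist15.png

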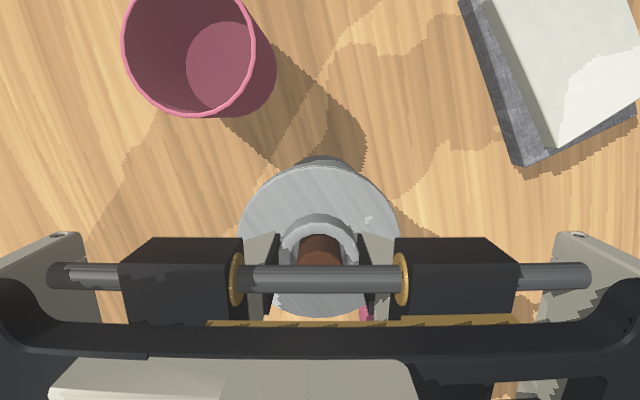

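Only the outer lid's weight (about 1.1 N) is carried and the knob sinks into the collar, so I keep lifting.

```bash
python3 -m crank '[[0,0,0,0.015,0],[0,0,0,0.02,0],[0,0,0,0.02,0],[0,0,0,0.02,0],[0,0,0,0.02,0],[0,0,0,0.02,0],[0,0,0,0.02,0],[0,0,0,0.02,0]]' 25
python3 -m crank '[[0,0,0,0.03,0],[0,0,0,0.03,0],[0,0,0,0.02,0],[0,0,0,0.01,0],[0,0,0,0,0],[0,0,0,0,0],[0,0,0,0,0],[0,0,0,0,0]]' 25
python3 - <<'E'
from h import *
s=arm.observe(); print(s["clock"],s["position"],s["ee_rot"],s["force"],s["width"],np.abs(s["dq"]).max())
im=arm.get_image("scene")[:,:,::-1].copy(); cv2.imwrite("pics/scene16.png",im)
x,y=.5125,.2185
pol=[circ(x,y,.144,.012),circ(x,y,.094,.043),circ(.5135,.218,.09,.04)]
over("scene",im,pol,(270,360,50,180),4.6,"pics/o16.png")
cv2.imwrite("pics/top16.png",arm.get_image("top")[:,:,::-1])
E
```

```text
clock: 16.12
position: [0.5125, 0.2194, 0.1991]
ee_rot: [-2.479, -1.93, -0.0]
force: [1.2, -0.2, -0.6]
width: 0.462
clock: 16.78
position: [0.5121, 0.2193, 0.2336]
ee_rot: [-2.479, -1.93, 0.002]
force: [0.4, -0.2, -1.6]
width: 0.463
16.7833 [0.5121283  0.21930487 0.23358833] [-2.47888717e+00 -1.92980333e+00  1.55188568e-03] [ 0.37771198 -0.22150613 -1.57306919] 0.4634877414054047 0.003344851932475551
```

View pics/o16.png

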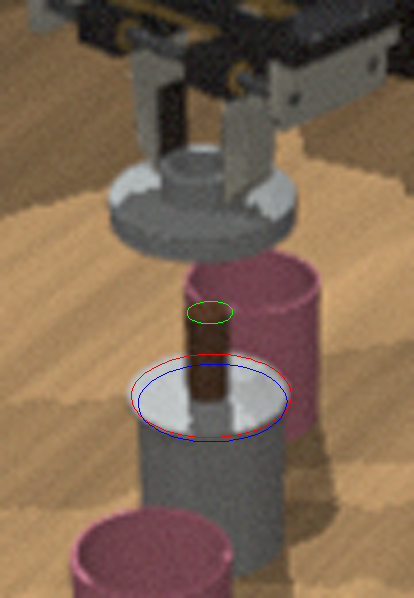

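View pics/scene16.png

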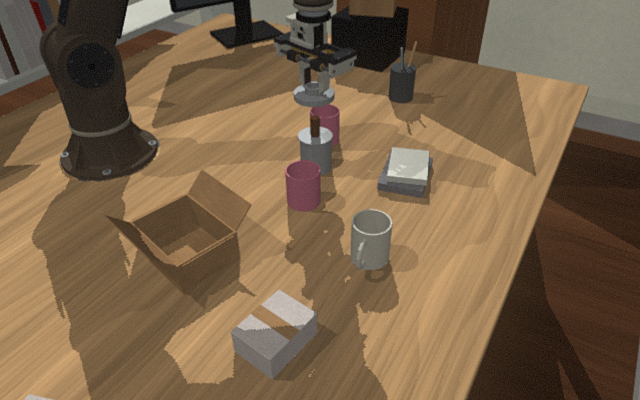

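View pics/top16.png

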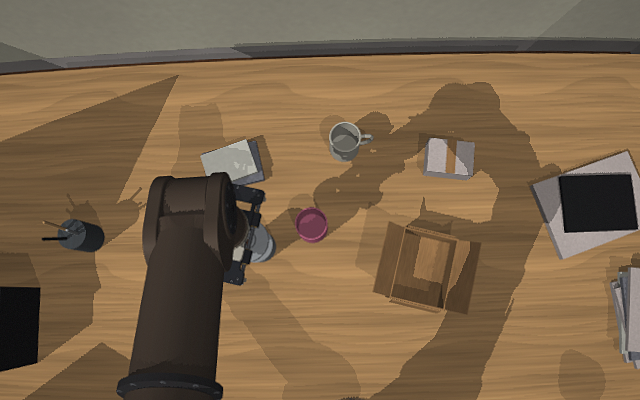

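The inner lid's flange lies level on the tin rim with the knob upright. The outer lid hangs level about 50 mm above the knob top, and the flaps are open. I'm handing in.

```bash
python3 -c "
from cell import arm
print(arm.sign_off()); s=arm.observe(); print(s['clock'],s['position'],s['force'],s['width'])"
```

```text
the job is handed in; nothing more can be done
None
the job is handed in; nothing more can be done
```

I carried out every step and handed the job in at about 17 s of the 56 s allowed. The hand-in gives no verdict, so what follows rests on my own checks.

**What I did:**
- I pushed both flaps open to about 2.4 rad.
- I lifted the nested pair out by the knob and lowered it onto the grey tin until it hit a hard stop.
- I took the load off, let go of the knob, gripped the collar and raised the outer lid alone by about 113 mm.

**Last checks before hand-in:**
- **Inner lid:** in the scene picture it sits level on the tin rim, with the flange where it should be when seated.
- **Outer lid:** it is held level and still, with its rim about 50 mm above the knob's top. The measured load, 1.1 to 1.6 N, fits its own weight of about 1.2 N.
- **Surroundings:** the flaps are open, and the tin, mug, books and small box look unmoved.

**What disagreed:**
- The stop in the tin came at a measured height about 1.4 mm above what I expected. I put this down to measurement error or a slight slip of the knob in the grip.
- The outer lid sat about 2.5 mm off-centre on the inner one during the move and while seating, which is within its play.
- While seating there was a brief sideways force of about 4 N, which went away after a 1.2 mm correction.

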